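Open the seasoning cabinet and hold its gate wide

ROBOT

A 6-joint arm with a two-finger parallel gripper is mounted at the origin on the work surface. World frame = base frame: x ahead of the robot, y to its left, z up, the work surface at z = 0. Lengths are in mm, angles in rad, forces in N, time in s.
With the tool pointing down it reaches from about 275 to 775 mm from the base axis. Payload 14.6 kg.
Tool frame: the origin (TCP) lies on the mounting face of the last link; the fingertips stand 173 mm ahead of it and the grasp point (between the pads) lies 155 mm ahead of it (bot.grip_point_offset is the z of the grasp point in the tool frame, in mm); z points along the fingers, y is the line along which they close (so a half turn about z gives the same grasp; the last joint's range is limited). The gripper opens to 85 mm and grips with 20 to 120 N. Pads are 22 mm wide; open, the fingers measure 114 mm over their backs; the gripper's body (76 mm by 85 mm) begins 54 mm behind the grasp point. The pads swing forward as they close: fully open they stand 13 mm farther back than shut.
Start: joints at [-1.445, 0.263, -0.048, 1.259, 0, 1.415], TCP at [145.484, -504.444, 404.678] pointing down, gripper open.
Joint ranges: [-2.65, 2.65], [-0.89, 1.7], [-1.18, 1.37], [-2.13, 2.11], [-1.35, 1.29], [-3.14, 3.14]. Speed limits (rad/s): [1.89, 1.89, 2.57, 2.79, 3.14, 3.14].

INTERFACE

Orientations are given as [roll, pitch, yaw] about the fixed x, y, z axes, in that order (R = Rz(yaw) Ry(pitch) Rx(roll)).
In Python, from cell import bot, imaging, hand_in gives the robot as it stands.
- The arm moves only by the shell command python3 -m creep 'ROWS'. ROWS is JSON, a list of rows, each a list of 7 numbers: the shift along the tool's x, y, z scaled (see below), then the turn, a rotation vector about the tool's x, y, z scaled (see below), then the closure in counts, from 0 (fully open) to 255 (shut). In form: [[dx, dy, dz, ax, ay, az, hand], ...]. A call has exactly 10 rows; each row is the pose to reach, as a shift and turn from the pose commanded when the call began, along the tool's axes at that moment; what a row does not reach only later rows make up. The controller multiplies each number of a shift by 250 mm and each number of a turn by pi/2 rad. A row lasts 1/12 s, in which the tool goes at most 41.7 mm and 7.16 degrees, less where a joint would pass 70% of its speed; a pose out of reach is approached as far as the arm can. A call with a number of a shift or a turn outside -1 to 1 is refused whole. A call with a gripper value outside its range is refused whole. The fingers move at their own pace and stop on an object; the grip force is fixed at half the most. Time passes only in rows, so rows that repeat a pose let the fingers close, or fill a call up. It gives the time, the measured TCP pose, the force, the opening and the grip force at its end, in the units of the state.
- bot.read_state(): the state, without advancing time (a new reading comes with each control period).
- imaging.camera(name): name is "scene" or "top" or "wrist"; returns (picture, depth): 480x640x3 uint8, red, green, blue; 480x640 float32, mm along the optical axis (not along the pixel's ray), 0 where there is no reading.
- imaging.camera_params(name): a dict with "fx", "fy", "cx", "cy" (pixels), "view" (4x4, takes a point from world to camera coordinates). Camera axes: x right, y up, looking along -z (the intrinsics and any distortion apply to the point x, -y, -z); pixel columns grow to the right and rows downward; lengths in mm; the calibration is good to about 2 mm. A picture is of the moment at which its call begins: read the wrist's pose just before it. camera_params takes no time and is no camera call; for the wrist camera it gives the pose at the moment of the call.
- hand_in(): hands the job in; it is judged then, once.
The state is a dict: "time_s": time; "joint_positions": joint angles; "qd": joint speeds; "joint_efforts": joint torques, N m; "tool_pos": TCP position; "tcp_rot": TCP orientation; "contact_force": force on the tool from outside, world axes, zero at the start; "wrist_torque": the same for the moment, N m; "grip_width": finger opening in mm; "gripper_force": force on a finger pad.
Only numpy, scipy, OpenCV 4.12 (cv2) and the standard library are available. Lean on these libraries where they do the work, as an engineer would, in place of code of your own. Each camera call takes 0.05 s, during which the arm holds its last target. There are 200 camera calls.

TASK

Vent the low wooden seasoning cabinet by pushing its plunger fully in, then squeeze its two brass catches fully together, first the tall catch with round posts, then the low catch with square blocks. Swing the gate out past its detent until it stands wide open, close to a right angle, and finish still holding it there with the gripper, because its spring pulls it shut. Leave the jar, the bundle and the tin where they are.

Things in the scene. Friction and masses are not known exactly. Their poses are not given: they have to be found in the camera images.
- cabinet: low dark wooden cabinet fixed on the bench, 330 wide (its y) x 110 mm high; the case spans x -80 to +70 mm. Origin on the bench at mid width. Its +x side, away from the robot give or take the yaw, carries the gate. On its top, in a row at x = +30 mm: the plunger at y = -115 and the two catches at y = -5 and +110 mm (which is where varies)
- plunger (a joint): sprung vent plunger, 0 out, 0.012 m fully in; pressed straight down, about 3 N at first and 9 N fully in; it springs back when let go
- plunger_top (a point): middle of the flat round steel top (28 mm across) of the plunger, 28 mm above the cabinet's top when out; it stands in a brass collar 44 mm across and 12 mm high
- tall_catch_base: fixed part of the tall brass catch, origin under its foot on the cabinet's top, axes as the cabinet's. Round posts, 14 mm thick, tops 46 mm above the cabinet's top: one fixed at y = +18 mm, one sliding from y = -18 to -4 mm when squeezed (50, then 36 mm over both, then centred on y = +7 mm). The slider's hooked arm, top 24 mm above the cabinet's top, runs to +x and blocks the gate
- tall_catch (a joint): travel of the tall catch's sliding post, 0 latched, 0.014 m fully squeezed and free of the gate; takes about 3 N and stays where it is left
- low_catch_base: fixed part of the low brass catch: origin, axes, hooked arm, travel and sizes over both as the tall catch, but with square blocks (26 mm along x, 14 mm along y), tops 28 mm above the cabinet's top, one fixed at y = +18 mm, one sliding from y = -18 to -4 mm
- low_catch (a joint): travel of the low catch's sliding block, 0 latched, 0.014 m fully squeezed and free of the gate; takes about 3 N and stays where it is left
- gate (a joint): opening of the gate: 0 closed, 1.5 rad its stop; turns clockwise seen from above, its free end swinging out to the cabinet's +x. A spring pulls it shut (0.08 Nm closed, 0.34 Nm at 1.3 rad); a detent resists between 0.5 and 0.9 rad, at most some 0.5 Nm more. Free only when both catches are squeezed
- gate_hinge (a point): point on the gate's upright hinge axis, level with the cabinet's top, at x = +78, y = -65 mm in the cabinet's frame. The gate is a wooden panel 220 mm long, 14 mm thick, top edge 102 mm above the bench; closed it runs along the cabinet's +y. Two brass stubs on its top edge, 40 and 155 mm from the hinge, reach 116 mm above the bench
- handle (a point): middle of the top end of the gate's upright round brass handle peg, 16 mm in diameter, 50 mm tall above the gate's top edge, its top 152 mm above the bench; 115 mm from the hinge axis. Can be pinched from above, across the gate, with the fingertips above the gate's top edge
- jar: bystander: squat white jar with a green cap, 60 mm across, 60 mm high, origin under its middle
- bundle: bystander: flat bundle of three brown cigars with a paper band, 130 x 65 x 23 mm, lying on the bench, origin under its middle
- tin: bystander: flat round steel tin, 68 mm across, 26 mm high, origin under its middle

How it is judged (in metres and radians):
On the way, in this order (a step that is already met when the one before it is completed fails the run):
1. the plunger is pushed fully in (value of joint plunger above 0.0105 m), for 0.1 s.
2. the tall catch is squeezed home (value of joint tall_catch above 0.012 m), for 0.1 s.
3. then the low catch is squeezed home (value of joint low_catch above 0.012 m), for 0.1 s.
4. the gate is swung past its detent (value of joint gate above 0.95 rad), for 0.1 s.
At the end, for the whole second after the job is handed in: The gate stands open by more than 1.2 rad, still, the gripper's fingers holding it there against its spring with more than 1 N; both catches still squeezed (over 12 of 14 mm); jar, bundle and tin within 30 mm of where they stood (value of joint gate above 1.2 rad and contact force between the fingers and gate above 1 N and not (velocity of joint gate above 0.1 rad/s) and velocity of joint gate above -0.1 rad/s and value of joint each of tall_catch, low_catch above 0.012 m and distance of each of jar, bundle, tin from where it was at the start of the episode below 0.03 m); the arm keeps its last pose, push and grip.
It fails at once if a bystander is pushed away (distance of any of jar, bundle, tin from where it was at the start of the episode above 0.03 m).
It also fails if it takes over 72 s, if anything falls off the work surface, if the arm or the gripper's body presses on something with over 40 N, if the wrist force passes 120 N, or if a joint passes its speed limit or range.

## Working session

There is one attempt and no reset: what is moved stays moved. The work goes in short steps, Python scripts to look and compute and a shell command to move; the robot and the scene stay as the last step left them, time stands still between calls to the robot, and variables do not carry over. Pictures are saved under pics/ and viewed, at most 10 in all, crops included, and the job is handed in when it is done.

```bash
mkdir -p pics; ls; python3 - <<'E'
from cell import bot, imaging
import cv2, numpy as np
print(bot.read_state())
for n in("scene","top"):
    p,d=imaging.camera(n); cv2.imwrite(f"pics/{n}0.png",p[:,:,::-1]); np.save(f"pics/{n}0.npy",d)
    print(imaging.camera_params(n))
E
```

```text
pics
{'time_s': 0.0, 'joint_positions': array([-1.44529936e+00,  2.63513205e-01, -4.89658090e-02,  1.25939063e+00,
       -1.98669462e-05,  1.41545996e+00]), 'qd': array([ 7.11726246e-04, -5.80796039e-04,  3.87857063e-04,  2.97935108e-04,
        7.03922212e-05, -1.27702277e-03]), 'joint_efforts': array([ 3.95601846e-04, -6.37618232e+01,  3.84566689e+01,  1.35348632e-02,
       -8.12559074e-05, -5.40239137e-05]), 'tool_pos': array([ 145.46864224, -504.33767656,  404.21943856]), 'tcp_rot': array([-3.14052919e+00, -1.46427058e-04,  2.80833270e-01]), 'contact_force': array([-1.06747235, -0.4980055 , -0.41300257]), 'wrist_torque': array([-0.01847702, -0.02969976,  0.00642764]), 'gripper_force': 0.0, 'grip_width': 85.26545836951384}
{'fx': 576.9177211030815, 'fy': 576.9177211030815, 'cx': 313.3693299900466, 'cy': 240.32553258671848, 'view': array([[-3.61867034e-01,  9.32224458e-01,  3.13217174e-03,
         1.94263502e+02],
       [-5.36044131e-01, -2.10825904e-01,  8.17440596e-01,
         2.05737048e+02],
       [ 7.62698459e-01,  2.94125821e-01,  5.76004394e-01,
        -1.50517365e+03],
       [ 0.00000000e+00,  0.00000000e+00,  0.00000000e+00,
         1.00000000e+00]])}
{'fx': 532.3751554742172, 'fy': 532.3751554742172, 'cx': 322.95652196537134, 'cy': 232.7912290853663, 'view': array([[-5.88762762e-03, -9.99929806e-01,  1.02819241e-02,
         2.18480545e+01],
       [ 9.96593344e-01, -5.02152065e-03,  8.23194490e-02,
        -5.57065860e+02],
       [-8.22620398e-02,  1.07315633e-02,  9.96552954e-01,
        -1.00452482e+03],
       [ 0.00000000e+00,  0.00000000e+00,  0.00000000e+00,
         1.00000000e+00]])}
```

View pics/top0.png

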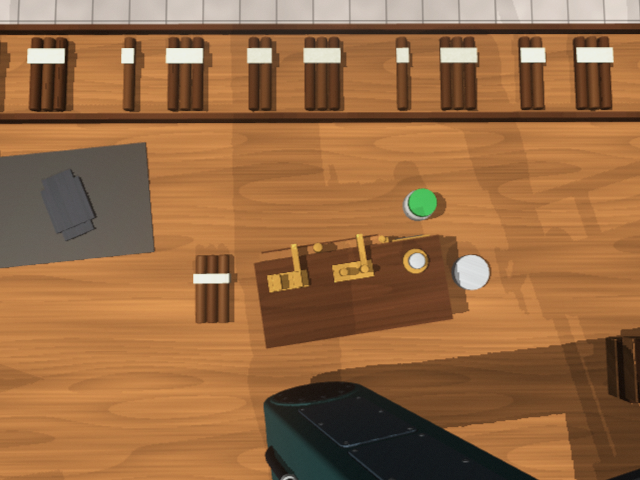

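View pics/scene0.png

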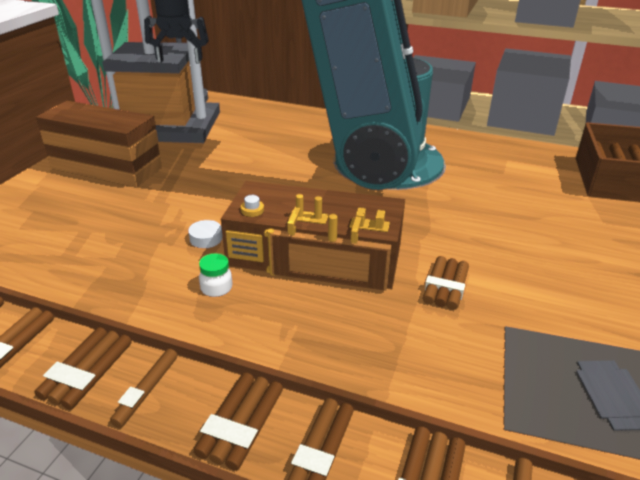

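The top view shows the plunger at (417,261), the tall catch at (353,270), the low catch at (285,282), the handle near (317,247), the jar at (421,203), the tin at (472,272) and the bundle at (213,288). I'll enlarge this for a fit.

```bash
python3 - <<'E'
import cv2
p=cv2.imread("pics/top0.png"); cv2.imwrite("pics/crop0.png",cv2.resize(p[180:360,240:500],None,fx=3,fy=3,interpolation=cv2.INTER_CUBIC))
E
```

```text
(no output)
```

View pics/crop0.png

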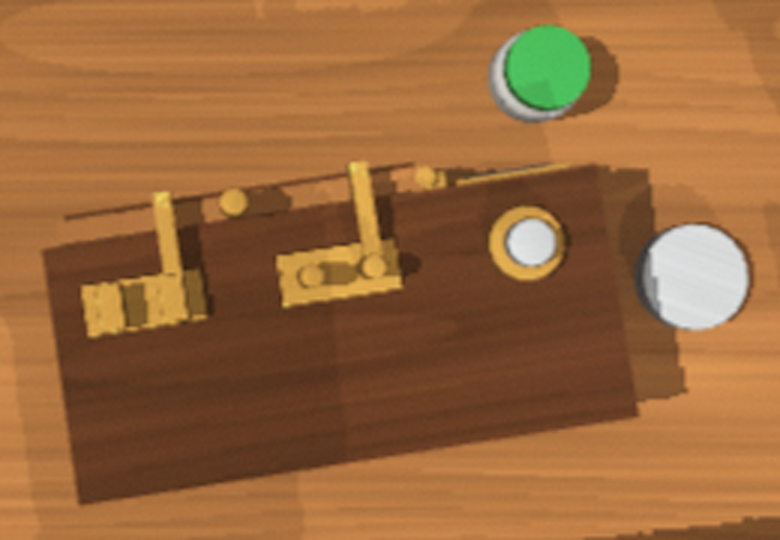

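```bash
cat >h.py <<'E'
import numpy as np, json, os
from scipy.optimize import least_squares
from scipy.spatial.transform import Rotation as R
def project(P,c):
    q=(c["view"]@np.c_[P,np.ones(len(P))].T)[:3]
    return np.c_[c["cx"]+c["fx"]*q[0]/-q[2], c["cy"]-c["fy"]*q[1]/-q[2]]
def unproj(u,v,z,c):
    d=np.array([(u-c["cx"])/c["fx"],-(v-c["cy"])/c["fy"],-1.]); V=c["view"]; A=V[:3,:3].T
    o=-A@V[:3,3]; r=A@d; return o+r*(z-o[2])/r[2]
def cab2w(p,C):
    c,s=np.cos(C[2]),np.sin(C[2]); return np.array([C[0]+c*p[0]-s*p[1],C[1]+s*p[0]+c*p[1],p[2]])
def go(p,yaw,st,off=155):
    """shift / turn (scaled) to bring point off ahead of TCP to p, tool down, yaw"""
    R0=R.from_euler("xyz",st["tcp_rot"]); R1=R.from_euler("xyz",[np.pi,0,yaw])
    t=np.array(p)-R1.apply([0,0,off])
    return np.round(np.r_[R0.inv().apply(t-st["tool_pos"])/250,(R0.inv()*R1).as_rotvec()/(np.pi/2)],4)
E
cat >fit.py <<'E'
from h import *; from cell import imaging,bot
c=imaging.camera_params("top")
px=np.array([(43,251),(80,503),(637,416),(598,166),(531,241),(233,202),(312,273),(374,264),(426,176)])/3.+[240-.33,180-.33]
M=np.array([(70,165,110),(-80,165,110),(-80,-165,110),(70,-165,110),(30,-115,138),(78,50,152),(30,13,156),(30,-23,156),(78,-25,116)])
w=lambda C:np.array([cab2w(m,C) for m in M])
f=least_squares(lambda C:(project(w(C),c)-px).ravel(),[550,0,.15],loss="soft_l1")
C=f.x; print(C); print(np.round(project(w(C),c)-px,1).tolist()); np.save("C.npy",C)
def w2c(p): 
    a=np.array(p)-[C[0],C[1],0]; return np.round(R.from_euler("z",-C[2]).apply(a))
for n,u,v,z in(("jar",240+548/3,180+67/3,60),("tin",240+695/3,180+276/3,26),("bundle",213,288,23)):
    print(n,w2c(unproj(u,v,z,c)))
st=bot.read_state()
for n,p in(("pl",(30,-115,138)),("hinge",(78,-65,110)),("handle",(78,50,152)),("hopen",(190,-40,152))): print(n,cab2w(p,C))
d=np.load("pics/top0.npy")
for uv in((240+531/3,180+241/3),(240+300/3,180+300/3),(240+340/3,180+295/3),(240+350/3,180+430/3)):
    u,v=map(int,uv); D=d[v,u]; q=np.array([(u-c["cx"])/c["fx"]*D,-(v-c["cy"])/c["fy"]*D,-D]); print(uv,c["view"][:3,:3].T@(q-c["view"][:3,3]))
print(go(cab2w((30,-115,215),C),C[2]+np.pi,st,173))
E
python3 fit.py
```

```text
[ 4.53870788e+02 -3.15245032e+01  1.45619996e-01]
[[-0.5, -1.4], [-0.6, 0.3], [0.9, 0.1], [-0.5, -1.2], [0.7, -0.0], [0.3, -0.7], [0.2, 0.5], [0.8, 0.3], [-21.7, 2.7]]
jar [ 135. -158.   60.]
tin [  -8. -236.   26.]
bundle [ 36. 258.  23.]
pl [ 500.24044914 -140.9541815   138.        ]
hinge [540.47712884 -84.51829215 110.        ]
handle [523.78995131  29.26456291 152.        ]
hopen [647.66408822 -43.53102902 152.        ]
(417.0, 260.3333333333333) [ 500.29324048 -140.86711778  135.38664043]
(340.0, 280.0) [466.7947644   -9.56578164 112.04422748]
(353.3333333333333, 278.3333333333333) [470.14618683 -32.366101   111.94432696]
(356.6666666666667, 323.33333333333337) [392.04549736 -36.85808291 110.62184602]
[ 1.7663e+00 -1.0033e+00  6.6400e-02  1.0000e-04 -9.0000e-04 -1.9139e+00]
```

```bash
python3 -m creep '[[0.1,-0.05,0,0,0,-0.07,255],[0.2,-0.1,0,0,0,-0.14,255],[0.3,-0.16,0,0,0,-0.21,255],[0.4,-0.22,0,0,0,-0.28,255],[0.5,-0.28,0,0,0,-0.35,255],[0.6,-0.34,0,0,0,-0.42,255],[0.7,-0.4,0,0,0,-0.49,255],[0.8,-0.45,0,0,0,-0.56,255],[0.88,-0.5,0,0,0,-0.63,255],[0.88,-0.5,0,0,0,-0.7,255]]'
cat >>h.py <<'E'
PL=(30,-115)
def plan(p,yaw,off=173):
    from cell import bot
    C=np.load("C.npy"); st=bot.read_state(); print(np.round(st["tool_pos"],1),st["tcp_rot"].round(4),st["contact_force"].round(1),round(st["grip_width"],1),round(st["time_s"],2)); print(go(cab2w(p,C),C[2]+yaw,st,off))
E
python3 -c "
from h import *
plan((30,-115,215),np.pi)"
```

```text
time_s: 0.93
tool_pos: [323.9, -320.8, 404.6]
tcp_rot: [3.142, -0.001, 1.389]
contact_force: [0.1, -1.1, 0.2]
grip_width: -0.1
gripper_force: 0.0
[ 323.9 -320.8  404.6] [ 3.1415e+00 -1.1000e-03  1.3887e+00] [ 0.1 -1.1  0.2] -0.1 0.93
[ 8.3510e-01  5.6330e-01  6.7300e-02  7.0000e-04 -4.0000e-04 -1.2086e+00]
```

```bash
python3 -m creep '[[0.1,0.07,0,0,0,-0.07,255],[0.2,0.14,0,0,0,-0.14,255],[0.3,0.21,0,0,0,-0.21,255],[0.4,0.28,0,0,0,-0.28,255],[0.5,0.35,0,0,0,-0.35,255],[0.6,0.42,0,0,0,-0.42,255],[0.7,0.49,0,0,0,-0.49,255],[0.8,0.54,0,0,0,-0.56,255],[0.835,0.563,0.03,0,0,-0.63,255],[0.835,0.563,0.067,0,0,-0.7,255]]'
python3 -c "
from h import *
plan((30,-115,215),np.pi)"
```

```text
time_s: 1.77
tool_pos: [501.4, -143.3, 387.7]
tcp_rot: [3.141, 0.0, 2.488]
contact_force: [-0.2, -0.6, -0.4]
grip_width: 0.2
gripper_force: 0.0
[ 501.4 -143.3  387.7] [3.1411e+00 4.0000e-04 2.4880e+00] [-0.2 -0.6 -0.4] 0.2 1.77
[ 9.300e-03  4.500e-03 -1.300e-03  2.000e-04  4.000e-04 -5.088e-01]
```

```bash
python3 -m creep '[[0.009,0.004,0,0,0,-0.07,255],[0.009,0.004,0,0,0,-0.14,255],[0.009,0.004,0,0,0,-0.21,255],[0.009,0.004,0,0,0,-0.28,255],[0.009,0.004,0,0,0,-0.35,255],[0.009,0.004,0,0,0,-0.42,255],[0.009,0.004,0,0,0,-0.48,255],[0.009,0.004,0,0,0,-0.509,255],[0.009,0.004,0,0,0,-0.509,255],[0.009,0.004,0,0,0,-0.509,255]]'
python3 - <<'E'
from h import *
from cell import imaging
import cv2,pickle
plan((30,-115,138),np.pi)
c=imaging.camera_params("wrist"); p,d=imaging.camera("wrist"); cv2.imwrite("pics/w1.png",p[:,:,::-1]); pickle.dump((c,d),open("w1.pkl","wb"))
C=np.load("C.npy")
print(project(np.array([cab2w(m,C) for m in((30,-115,138),(30,13,156),(30,-23,156),(30,128,138),(30,92,138),(78,50,152))]),c).round())
E
```

```text
time_s: 2.6
tool_pos: [498.8, -142.8, 387.7]
tcp_rot: [3.141, -0.0, -3.006]
contact_force: [0.2, 0.5, -0.5]
grip_width: -0.2
gripper_force: 0.0
[ 498.8 -142.8  387.7] [ 3.1413e+00 -4.0000e-04 -3.0055e+00] [ 0.2  0.5 -0.5] -0.2 2.6
[-7.000e-03  6.600e-03  3.069e-01  2.000e-04 -3.000e-04 -6.100e-03]
[[326. 249.]
 [531. 257.]
 [474. 258.]
 [687. 246.]
 [634. 246.]
 [571. 321.]]
```

View pics/w1.png

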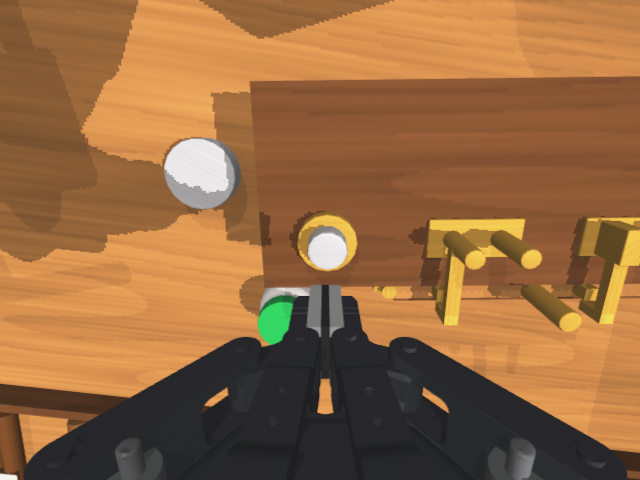

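The wrist view confirms the fit to about a pixel: plunger top at (327,248), tall posts at (475,258) and (532,258), handle at (570,322). Next I press the plunger.

```bash
python3 -m creep '[[-0.007,0.007,0.13,0,0,-0.006,255],[-0.007,0.007,0.25,0,0,-0.006,255],[-0.007,0.007,0.3,0,0,-0.006,255],[-0.007,0.007,0.325,0,0,-0.006,255],[-0.007,0.007,0.345,0,0,-0.006,255],[-0.007,0.007,0.355,0,0,-0.006,255],[-0.007,0.007,0.358,0,0,-0.006,255],[-0.007,0.007,0.358,0,0,-0.006,255],[-0.007,0.007,0.358,0,0,-0.006,255],[-0.007,0.007,0.358,0,0,-0.006,255]]'
python3 -c "
from h import *
plan((30,-115,126),np.pi)"
```

```text
time_s: 3.48
tool_pos: [499.9, -140.7, 299.4]
tcp_rot: [3.141, -0.0, -2.995]
contact_force: [-6.6, 2.3, 8.5]
grip_width: 0.1
gripper_force: 4.4
[ 499.9 -140.7  299.4] [ 3.1414e+00 -2.0000e-04 -2.9952e+00] [-6.6  2.3  8.5] 0.1 3.48
[-0.0011 -0.0013  0.0018  0.0001 -0.0001  0.0005]
```

```bash
python3 -m creep '[[0,0,0.004,0,0,0,255],[0,0,0.006,0,0,0,255],[0,0,0.008,0,0,0,255],[0,0,0.008,0,0,0,255],[0,0,0.008,0,0,0,255],[0,0,0.008,0,0,0,255],[0,0,0.008,0,0,0,255],[0,0,0.008,0,0,0,255],[0,0,0.008,0,0,0,255],[0,0,0.008,0,0,0,255]]'
python3 -c "
from h import *
plan((30,-115,126),np.pi)"
```

```text
time_s: 4.32
tool_pos: [499.9, -140.6, 299.1]
tcp_rot: [-3.141, 0.001, -2.995]
contact_force: [-15.2, 6.7, 35.7]
grip_width: -0.2
gripper_force: 17.7
[ 499.9 -140.6  299.1] [-3.1405e+00  1.4000e-03 -2.9952e+00] [-15.2   6.7  35.7] -0.2 4.32
[-0.0012 -0.0015  0.0005 -0.0007  0.0009  0.0005]
```

```bash
python3 -m creep '[[0,0,-0.15,0,0,0,200],[0,0,-0.3,0,0,0,0],[0,0.1,-0.36,0,0,0,0],[0,0.22,-0.36,0,0,0,0],[0,0.34,-0.36,0,0,0,0],[0,0.44,-0.36,0,0,0,0],[0,0.47,-0.36,0,0,0,0],[0,0.47,-0.36,0,0,0,0],[0,0.47,-0.36,0,0,0,0],[0,0.47,-0.36,0,0,0,0]]'
python3 -c "
from h import *
plan((30,3,130),np.pi)"
```

```text
time_s: 5.15
tool_pos: [483.4, -25.5, 386.6]
tcp_rot: [-3.141, 0.0, -2.995]
contact_force: [0.2, 0.1, -0.4]
grip_width: 85.5
gripper_force: 0.0
[483.4 -25.5 386.6] [-3.1412e+00  4.0000e-04 -2.9952e+00] [ 0.2  0.1 -0.4] 85.5 5.15
[ 4.000e-04  5.500e-03  3.346e-01 -3.000e-04  3.000e-04  5.000e-04]
```

```bash
python3 -m creep '[[0,0.0055,0.13,0,0,0,0],[0,0.0055,0.25,0,0,0,0],[0,0.0055,0.31,0,0,0,0],[0,0.0055,0.335,0,0,0,0],[0,0.0055,0.335,0,0,0,40],[0,0.0055,0.335,0,0,0,80],[0,0.0055,0.335,0,0,0,110],[0,0.0055,0.335,0,0,0,130],[0,0.0055,0.335,0,0,0,145],[0,0.0055,0.335,0,0,0,160]]'
python3 -m creep '[[0,0,0,0,0,0,160],[0,0,0,0,0,0,160],[0,0,0,0,0,0,160],[0,0,0,0,0,0,160],[0,0,0,0,0,0,160],[0,0,0,0,0,0,160],[0,0,0,0,0,0,160],[0,0,0,0,0,0,160],[0,0,0,0,0,0,160],[0,0,0,0,0,0,160]]'
```

```text
time_s: 5.98
tool_pos: [483.5, -24.2, 304.6]
tcp_rot: [-3.137, 0.003, -2.995]
contact_force: [-2.2, -10.6, 15.7]
grip_width: 33.4
gripper_force: 58.1
time_s: 6.82
tool_pos: [483.5, -24.1, 304.5]
tcp_rot: [-3.137, 0.003, -2.995]
contact_force: [-2.1, -9.8, 15.9]
grip_width: 33.6
gripper_force: 58.2
```

```bash
python3 -m creep '[[0,0,0,0,0,0,100],[0,0,0,0,0,0,0],[0,0,0,0,0,0,0],[0,0,-0.12,0,0,0,0],[0,0,-0.25,0,0,0,0],[0,0.12,-0.28,0,0,0,0],[0,0.26,-0.28,0,0,0,0],[0,0.4,-0.28,0,0,0,0],[0,0.46,-0.28,0,0,0,0],[0,0.46,-0.28,0,0,0,0]]'
python3 - <<'E'
from h import *
from cell import imaging
import cv2
plan((30,118,123),np.pi)
p,d=imaging.camera("top"); cv2.imwrite("pics/t2.png",cv2.resize(p[180:360,240:500,::-1],None,fx=3,fy=3))
c=imaging.camera_params("wrist");p,d=imaging.camera("wrist"); cv2.imwrite("pics/w2.png",p[:,:,::-1])
C=np.load("C.npy")
print(project(np.array([cab2w(m,C) for m in((30,13,156),(30,-9,156),(30,128,138),(30,92,138),(78,50,152))]),c).round())
E
```

```text
time_s: 7.65
tool_pos: [465.2, 93.1, 372.8]
tcp_rot: [3.141, -0.0, -2.991]
contact_force: [-0.0, 0.4, -0.6]
grip_width: 85.4
gripper_force: 0.0
[465.2  93.1 372.8] [ 3.1406e+00 -1.0000e-04 -2.9910e+00] [-0.   0.4 -0.6] 85.4 7.65
[-0.0029 -0.0149  0.3072  0.0006 -0.      0.0032]
[[139. 266.]
 [102. 266.]
 [336. 256.]
 [279. 256.]
 [213. 334.]]
```

View pics/w2.png

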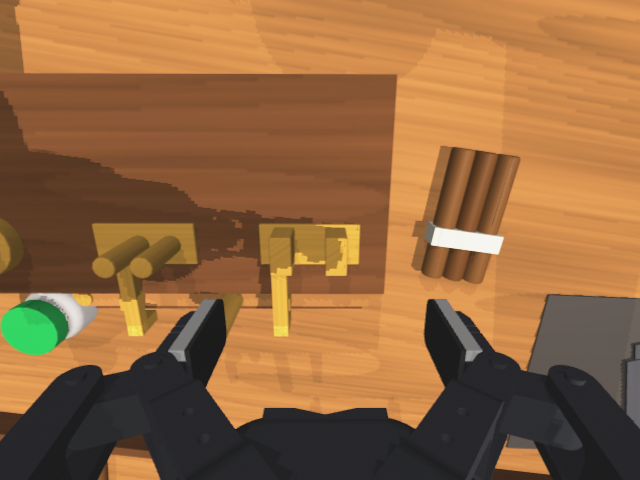

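The tall catch is squeezed: its slider is at (105,265), as predicted for full travel. The low blocks are at (281,252) and (337,258), also as predicted.

```bash
python3 -m creep '[[-0.003,-0.015,0.1,0,0,0.003,0],[-0.003,-0.015,0.22,0,0,0.003,0],[-0.003,-0.015,0.28,0,0,0.003,0],[-0.003,-0.015,0.307,0,0,0.003,0],[-0.003,-0.015,0.307,0,0,0.003,40],[-0.003,-0.015,0.307,0,0,0.003,80],[-0.003,-0.015,0.307,0,0,0.003,110],[-0.003,-0.015,0.307,0,0,0.003,130],[-0.003,-0.015,0.307,0,0,0.003,145],[-0.003,-0.015,0.307,0,0,0.003,160]]'
python3 -m creep '[[0,0,0,0,0,0,160],[0,0,0,0,0,0,160],[0,0,0,0,0,0,160],[0,0,0,0,0,0,160],[0,0,0,0,0,0,160],[0,0,0,0,0,0,160],[0,0,0,0,0,0,160],[0,0,0,0,0,0,160],[0,0,0,0,0,0,160],[0,0,0,0,0,0,160]]'
```

```text
time_s: 8.58
tool_pos: [467.4, 87.9, 297.7]
tcp_rot: [3.137, 0.003, -2.998]
contact_force: [-4.4, 17.7, 17.6]
grip_width: 34.0
gripper_force: 58.8
time_s: 9.42
tool_pos: [467.4, 88.0, 297.7]
tcp_rot: [3.138, 0.003, -2.998]
contact_force: [-5.3, 14.7, 20.5]
grip_width: 33.8
gripper_force: 59.0
```

```bash
python3 -m creep '[[0,0,0,0,0,0,100],[0,0,0,0,0,0,0],[0,0,0,0,0,0,0],[0,0,-0.12,0,0,0,0],[0,0,-0.25,0,0,0,0],[0,0,-0.32,0,0,-0.07,0],[0,0,-0.32,0,0,-0.14,0],[0,0,-0.32,0,0,-0.21,0],[0,0,-0.32,0,0,-0.28,0],[0,0,-0.32,0,0,-0.35,0]]'
python3 - <<'E'
from h import *
plan((78,50,185),np.pi*1.5)
E
```

```text
time_s: 10.25
tool_pos: [467.3, 86.8, 376.1]
tcp_rot: [-3.141, 0.0, -2.444]
contact_force: [0.7, 0.8, 0.2]
grip_width: 85.6
gripper_force: 0.0
[467.3  86.8 376.1] [-3.1414e+00  1.0000e-04 -2.4440e+00] [0.7 0.8 0.2] 85.6 10.25
[-2.550e-02 -3.214e-01  7.240e-02 -1.000e-04  0.000e+00 -6.486e-01]
```

```bash
python3 -m creep '[[0,-0.05,0,0,0,-0.07,0],[0,-0.1,0,0,0,-0.14,0],[0,-0.16,0,0,0,-0.21,0],[-0.01,-0.22,0,0,0,-0.28,0],[-0.02,-0.28,0,0,0,-0.35,0],[-0.025,-0.321,0,0,0,-0.42,0],[-0.025,-0.321,0,0,0,-0.49,0],[-0.025,-0.321,0,0,0,-0.56,0],[-0.025,-0.321,0,0,0,-0.63,0],[-0.025,-0.321,0,0,0,-0.649,0]]'
python3 - <<'E'
from h import *
from cell import imaging
import cv2
plan((78,50,120),np.pi*1.5)
p,d=imaging.camera("scene"); cv2.imwrite("pics/s3.png",cv2.resize(p[120:320,180:480,::-1],None,fx=2.5,fy=2.5))
E
```

```text
time_s: 11.08
tool_pos: [523.4, 28.9, 375.9]
tcp_rot: [3.141, 0.0, -1.423]
contact_force: [-0.1, 1.2, 0.3]
grip_width: 84.9
gripper_force: 0.0
[523.4  28.9 375.9] [ 3.1413  0.     -1.4235] [-0.1  1.2  0.3] 84.9 11.08
[-1.400e-03 -2.000e-03  3.315e-01  2.000e-04  0.000e+00  1.100e-03]
```

View pics/s3.png

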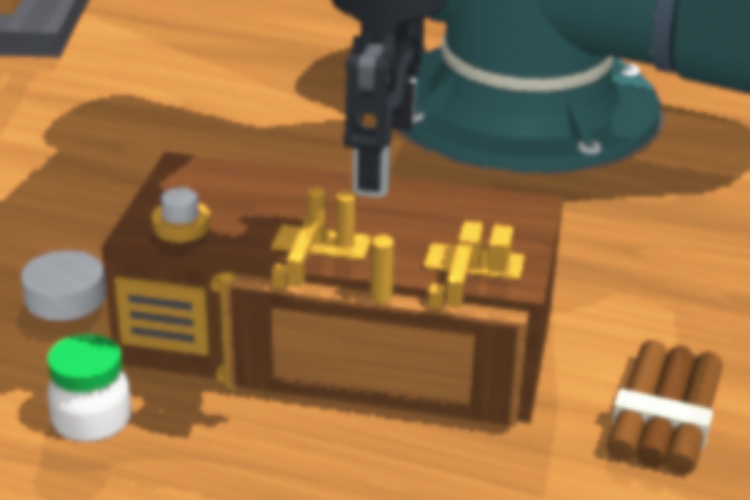

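Both catches are visibly squeezed, with the arms to one side of the stubs at (275,275) and (435,297). The handle at (382,265) is clear, so I descend and pinch it.

```bash
python3 -m creep '[[-0.001,-0.002,0.12,0,0,0,0],[-0.001,-0.002,0.24,0,0,0,0],[-0.001,-0.002,0.3,0,0,0,0],[-0.001,-0.002,0.325,0,0,0,0],[-0.001,-0.002,0.325,0,0,0,80],[-0.001,-0.002,0.325,0,0,0,160],[-0.001,-0.002,0.325,0,0,0,220],[-0.001,-0.002,0.325,0,0,0,255],[-0.001,-0.002,0.325,0,0,0,255],[-0.001,-0.002,0.325,0,0,0,255]]'
python3 - <<'E'
from h import *
from cell import bot
st=bot.read_state(); C=np.load("C.npy"); print(st["contact_force"],st["grip_width"],st["tool_pos"],st["tcp_rot"])
R0=R.from_euler("xyz",st["tcp_rot"]); T=st["tool_pos"]; H=cab2w((78,-65,0),C)
print("handle dist",np.linalg.norm((T-H)[:2]))
for a0,n in((0,.5),(.5,1.0),(1.0,1.36)):
  print("from",a0)
  f=lambda a:R.from_euler("z",-a)
  for a in np.linspace(a0,n,6)[1:]:
    d=T-H; p0=H+f(a0).apply(d); p=H+f(a).apply(d)
    Rs=f(a0)*R0; print(round(a,3),(Rs.inv().apply(p-p0)/250).round(4),((a-a0)/(np.pi/2)).round(4))
E
```

```text
time_s: 11.97
tool_pos: [524.6, 29.4, 295.6]
tcp_rot: [-3.138, -0.0, -1.43]
contact_force: [-1.9, 2.9, -0.6]
grip_width: 14.1
gripper_force: 58.5
[-1.85451834  2.93935313 -0.59651435] 14.052977090291519 [524.62725149  29.41298055 295.62113119] [-3.13826378e+00 -1.69410031e-04 -1.42981024e+00]
handle dist 115.02848999453985
from 0
0.1 [ 0.0024 -0.0459  0.0002] 0.0637
0.2 [ 0.0094 -0.0914  0.0003] 0.1273
0.3 [ 0.0209 -0.1359  0.0005] 0.191
0.4 [ 0.0368 -0.1791  0.0006] 0.2546
0.5 [ 0.0569 -0.2204  0.0007] 0.3183
from 0.5
0.6 [ 0.0024 -0.0459  0.0002] 0.0637
0.7 [ 0.0094 -0.0914  0.0003] 0.1273
0.8 [ 0.0209 -0.1359  0.0005] 0.191
0.9 [ 0.0368 -0.1791  0.0006] 0.2546
1.0 [ 0.0569 -0.2204  0.0007] 0.3183
from 1.0
1.072 [ 0.0013 -0.0331  0.0001] 0.0458
1.144 [ 0.0049 -0.066   0.0002] 0.0917
1.216 [ 0.011  -0.0986  0.0003] 0.1375
1.288 [ 0.0193 -0.1306  0.0004] 0.1833
1.36 [ 0.0299 -0.162   0.0005] 0.2292
```

```bash
python3 -m creep '[[0.0006,-0.023,0,0,0,0.032,255],[0.0024,-0.046,0,0,0,0.064,255],[0.0053,-0.0688,0,0,0,0.0955,255],[0.0094,-0.0914,0,0,0,0.127,255],[0.0147,-0.1138,0,0,0,0.159,255],[0.0209,-0.136,0,0,0,0.191,255],[0.0283,-0.1577,0,0,0,0.223,255],[0.0368,-0.179,0,0,0,0.255,255],[0.0464,-0.2,0,0,0,0.2865,255],[0.0569,-0.2204,0,0,0,0.318,255]]'
```

```text
time_s: 12.8
tool_pos: [580.9, 23.5, 295.6]
tcp_rot: [-3.14, 0.002, -1.931]
contact_force: [0.7, 6.3, 6.7]
grip_width: 13.9
gripper_force: 59.4
```

```bash
python3 -m creep '[[0.0006,-0.023,0,0,0,0.032,255],[0.0024,-0.046,0,0,0,0.064,255],[0.0053,-0.0688,0,0,0,0.0955,255],[0.0094,-0.0914,0,0,0,0.127,255],[0.0147,-0.1138,0,0,0,0.159,255],[0.0209,-0.136,0,0,0,0.191,255],[0.0283,-0.1577,0,0,0,0.223,255],[0.0368,-0.179,0,0,0,0.255,255],[0.0464,-0.2,0,0,0,0.2865,255],[0.0569,-0.2204,0,0,0,0.318,255]]'
```

```text
time_s: 13.63
tool_pos: [628.0, -8.9, 295.6]
tcp_rot: [-3.141, 0.004, -2.43]
contact_force: [6.7, 9.0, 1.9]
grip_width: 14.6
gripper_force: 59.1
```

```bash
python3 -m creep '[[0.0003,-0.0166,0,0,0,0.023,255],[0.0013,-0.0331,0,0,0,0.046,255],[0.0028,-0.0496,0,0,0,0.069,255],[0.0049,-0.066,0,0,0,0.092,255],[0.0077,-0.0823,0,0,0,0.115,255],[0.011,-0.0986,0,0,0,0.1375,255],[0.0149,-0.1147,0,0,0,0.16,255],[0.0193,-0.1306,0,0,0,0.183,255],[0.0243,-0.1464,0,0,0,0.206,255],[0.0299,-0.162,0,0,0,0.229,255]]'
python3 -m creep '[[0,0,0,0,0,0,255],[0,0,0,0,0,0,255],[0,0,0,0,0,0,255],[0,0,0,0,0,0,255],[0,0,0,0,0,0,255],[0,0,0,0,0,0,255],[0,0,0,0,0,0,255],[0,0,0,0,0,0,255],[0,0,0,0,0,0,255],[0,0,0,0,0,0,255]]'
python3 - <<'E'
from h import *
from cell import bot,imaging
import cv2
st=bot.read_state(); C=np.load("C.npy"); H=cab2w((78,-65,0),C); d=st["tool_pos"]-H
print("gate",np.pi/2+C[2]-np.arctan2(d[1],d[0]),np.hypot(*d[:2]),st["qd"].round(3))
p,_=imaging.camera("scene"); cv2.imwrite("pics/s4.png",cv2.resize(p[100:340,150:510,::-1],None,fx=2,fy=2))
E
```

```text
time_s: 14.47
tool_pos: [649.1, -44.6, 295.7]
tcp_rot: [3.141, 0.005, -2.789]
contact_force: [10.4, 7.7, 0.7]
grip_width: 14.6
gripper_force: 58.8
time_s: 15.3
tool_pos: [649.1, -44.5, 295.7]
tcp_rot: [3.142, 0.005, -2.788]
contact_force: [10.5, 7.3, 0.5]
grip_width: 14.3
gripper_force: 58.8
gate 1.3636523731247814 115.72079146209131 [-0.001 -0.001 -0.002  0.001  0.    -0.   ]
```

View pics/s4.png

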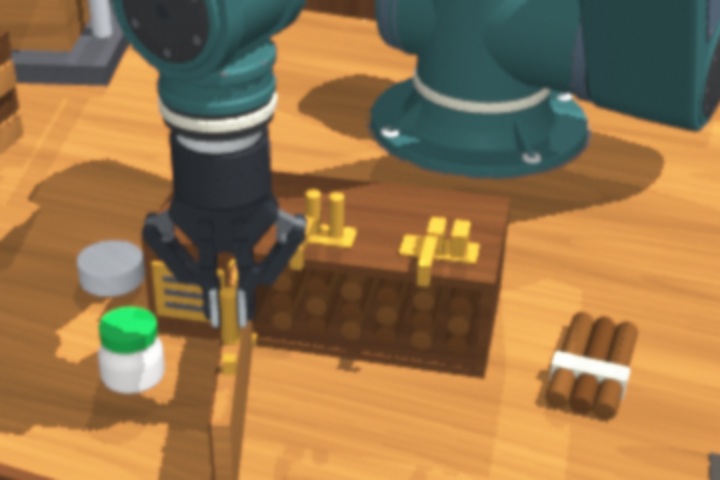

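The gate stands open at about 1.36 rad with its peg pinched at (230,305). Both catches are still squeezed, and the jar (130,345), tin and bundle are where they were.

```bash
python3 -c "
from cell import hand_in
print(hand_in())"
```

```text
the job is handed in; nothing more can be done
None
```

The job is handed in after about 15 s of the 72 s allowed: plunger pressed fully in, tall then low catch squeezed home, and the gripper is holding the gate open at about 1.36 rad with the jar, bundle and tin undisturbed; `hand_in()` returned no verdict.

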